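Reset and lock the grind knob of a coffee grinder

ROBOT

A 6-joint arm with a two-finger parallel gripper is mounted at the origin on a cart in front of the work surface, level with it; the furniture and walls round the work are solid. World frame = base frame: x ahead of the robot, y to its left, z up, the work surface at z = 0. Lengths are in m, angles in degrees, forces in N, time in s.
With the tool pointing down it reaches from about 0.35 to 0.875 m from the base axis. Payload 4.2 kg.
Tool frame: the origin (TCP) lies on the centre line of the jaws, within the pads' length; the fingertips stand tip_reach ahead of it and the grasp point (between the pads) is the TCP (tip_reach is the distance from the TCP to the fingertips, in m); z points along the fingers, y is the line along which they close (so a half turn about z gives the same grasp; the last joint's range is limited). The gripper opens to 87 mm and grips with 3 to 60 N. Pads are 19 mm wide; open, the fingers measure 117 mm over their backs; the gripper's body (75 mm by 190 mm) begins 51 mm behind the grasp point.
Start: joints at [-61.73, 22.042, 0.453, 0, -68.411, -14.817], TCP at [0.145, -0.608, 0.242] pointing down, gripper open.
Joint ranges: [-179.83, 179.83], [-69.29, 118.12], [-61.27, 80.66], [-181.25, 117.63], [-171.15, -9.14], [-177.46, 177.46]. Speed limits (degrees/s): [159.86, 159.86, 180, 180, 180, 180].

INTERFACE

Orientations are given as a 3x3 rotation matrix whose columns are the frame's x, y, z axes.
In Python, from station import sense, capture, finish_job, tip_reach gives the robot as it stands.
- The arm moves only by the tool arm_command, never from a script. Its argument "deltas" is a list of rows, each a list of 7 numbers: the turn, a rotation vector about the tool's x, y, z in rad, then the shift along the tool's x, y, z in cm, then the closure, from -1 (fully open) to 1 (shut), so that 0 is half open. In form: [[rx, ry, rz, dx, dy, dz, hand], ...]. A call has 1 to 8 rows; each row is the pose to reach, as a shift and turn from the pose commanded when the call began, along the tool's axes at that moment; what a row does not reach only later rows make up. A row lasts 1/12 s, in which the tool goes at most 41.7 mm and 7.16 degrees, less where a joint would pass 70% of its speed; a pose out of reach is approached as far as the arm can. A call with a gripper value outside its range is refused whole. The fingers move at their own pace and stop on an object; the grip force is fixed at half the most. Time passes only in rows, so rows that repeat a pose let the fingers close. It gives the time, the measured TCP pose, the force, the opening and the grip force at its end, in the units of the state.
- sense(): the state, without advancing time (a new reading comes with each control period).
- capture(name): name is "scene" or "top"; returns a dict with "pixels" (420x560x3 uint8, blue, green, red), "fovy" (degrees; the focal length in pixels is half the picture's height over the tangent of half this angle, whatever the lens; pixels are square), "cx", "cy" (the principal point, pixels), "k1" (the pictures are not rectified: a ray, as slopes to the right and down, at radius r is drawn at 1 + k1 r^2 times it, then the intrinsics apply), "rvec" (rotation vector, rad) and "tvec" (3), from world to camera coordinates, as OpenCV has them. Camera axes: x right, y down, z forward; pixel columns grow to the right and rows downward; lengths in m; the calibration is good to about 2 mm. A picture is of the moment at which its call begins. There is no depth.
- finish_job(): hands the job in; it is judged then, once.
The state is a dict: "time_s": time; "joints": joint angles; "joint_velocities": joint speeds; "effort": joint torques, N m; "tcp_pos": TCP position; "ee_rot": TCP orientation; "wrist_force": force on the tool from outside, world axes, zero at the start; "moment": the same for the moment, N m; "gripper_width": opening from 0.0 (shut) to 1.0 (fully open); "gripper_force": force on a finger pad.
Only numpy, scipy, OpenCV 4.12 (cv2) and the standard library are available. Lean on these libraries where they do the work, as an engineer would, in place of code of your own. Each camera call takes 0.05 s, during which the arm holds its last target. There are 200 camera calls.

TASK

The coffee grinder still has its grind knob pulled up and locked at the coarse mark. Push the knob fully in to free it, turn it to the moka mark (the middle one of the three long marks, straight at the grinder's front), and pull it fully up again so that it locks there. The marks are only a guide: feel gently for the lock slot near the mark and never force the knob, and leave the mug and the glass beside the grinder where they stand.

Things in the scene. Friction and masses are not known exactly. Their poses are not given: they have to be found in the camera images.
- grinder: black and dark steel electric coffee grinder, fixed, 280 (its x) x 120 x 245 mm high. Origin on the worktop straight below the knob's upright axis; x points from its front to its back, z up. The head's flat top is 135 mm up; a 2 mm thick, 100 mm wide round scale plate lies on it round the knob. The bean hopper (116 mm wide, top 245 mm up) stands 152 mm behind the knob's axis
- grind_knob: bare aluminium grind knob: grip bar 13.5 mm thick, 46 mm long, 30 mm high on a 53 mm round skirt; one bar end tapers to a nose with a black line on top. Origin on the axis, 135 mm above the worktop when fully in (skirt top then 147.5 mm, bar top 178 mm); x points along the bar to the nose. Pulls 9 mm straight up; friction holds it at any height (about 3 N) and angle (0.06 N m)
- knob_grip (a point): point on the knob's axis in the grip bar, 11 mm below the bar's top and 20 mm above the skirt, 32 mm above the knob's origin: the height to pinch at. The knob starts pulled up (7 to 9 mm) in the coarse slot
- knob_pointer (a point): tip of the knob's pointed nose, 31 mm from the axis, 12 mm above the knob's origin
- moka_mark (a point): inner end of the moka mark, a raised white line on the scale plate at the grinder's front, middle one of three long marks, with a middle-sized bead; 31 mm from the knob's axis, 138 mm above the worktop: the pointer tip stands over it when the knob is at the mark. The hidden moka slot is not exactly there but up to 13 degrees off the mark; it gives about 2 degrees of play either way
- coarse_mark (a point): inner end of the coarse mark, the long mark with the largest bead, 60 degrees from the moka mark on the grinder's left (+y) side; coarse to moka is counter-clockwise from above. The coarse slot is wide (about 6 degrees of play either way). A third long mark (fine, smallest bead), with a slot not to be used, lies 60 degrees beyond moka
- lock_plate: slotted lock plate hidden in the head, 129 mm up, with the moka and fine slots; its axes tell nothing of the slots. A sprung key on the knob sits under it: up in a slot the knob cannot turn; it turns when within 1 mm of fully in. Between slots it rises 1.5 mm freely, then at 4 N per mm as the key presses on the plate (keep below 18 N), and springs back when let go
- coarse_plate: the part of the hidden lock plate with the coarse slot (same force limit). Origin on the axis, 129 mm above the worktop
- mug_a: white mug with leaf pattern, 92 x 127 x 95 mm, standing to the right of the grinder (seen from the robot). Origin at the centre of its underside
- glass_a: clear drinking glass, 81 mm diameter, 92 mm high, standing to the left of the grinder. Origin at the centre of its underside

How it is judged:
By the outcome, as a careful person would: the job done as asked, in the order asked, and still so for the second after the job is handed in, with the robot touching nothing.
It also fails if it takes over 56 s, if anything falls off the work surface, if the arm or the gripper's body presses on something with over 40 N, if the wrist force passes 120 N, or if a joint passes its speed limit or range.

## Working session

There is one attempt and no reset: what is moved stays moved. The work goes in short steps, Python scripts to look and compute and a tool call to move; the robot and the scene stay as the last step left them, time stands still between calls to the robot, and variables do not carry over. Pictures are saved under pics/ and viewed, at most 10 in all, crops included, and the job is handed in when it is done.

Besides the shell and the picture viewer there is one more tool, called after "Emit:" as name([rows], argument=value, ...), one row to a line, values as JSON. arm_command: Moves the arm, as the interface text tells. Its arguments: {"type":"object","properties":{"deltas":{"type":"array"}},"required":["deltas"]}

```bash
mkdir -p pics; cat > h.py <<'E'
import numpy as np, cv2
from station import sense, capture, finish_job, tip_reach
def K(c):
    f=210/np.tan(np.radians(c["fovy"])/2); return f
def ray(c,u,v):
    f=K(c); x=np.array([(u-c["cx"])/f,(v-c["cy"])/f]); y=x.copy()
    for _ in range(20): y=x/(1+c["k1"]*(y@y))
    R=cv2.Rodrigues(np.array(c["rvec"],float))[0]; t=np.array(c["tvec"],float).ravel()
    return -R.T@t, R.T@np.array([y[0],y[1],1])
def onz(c,u,v,z):
    o,d=ray(c,u,v); return o+d*(z-o[2])/d[2]
def proj(c,P):
    R=cv2.Rodrigues(np.array(c["rvec"],float))[0]; p=R@np.array(P,float)+np.array(c["tvec"],float).ravel()
    s=p[:2]/p[2]; s=s*(1+c["k1"]*(s@s)); return s*K(c)+[c["cx"],c["cy"]]
E
python3 - <<'E'
from h import *
import pickle
for n in("scene","top"):
    c=capture(n); pickle.dump(c,open(n+".pkl","wb")); cv2.imwrite(f"pics/{n}.png",c["pixels"])
    o,_=ray(c,280,210);print(n,o,c["fovy"],c["k1"])
s=sense();print(s,tip_reach)
E
```

```text
scene [0.23690015 0.5438879  0.6215663 ] 50.397327104127655 -0.09227139765906966
top [ 0.51793999 -0.05829645  1.00261085] 55.6522827160415 -0.030204238556718666
{'time_s': 0.1, 'joints': array([-6.17288506e+01,  2.20860845e+01,  3.89352473e-01, -2.46930509e-02,
       -6.84096806e+01, -1.48161461e+01]), 'joint_velocities': array([-0.06272781, -0.08398715,  0.21169487,  0.14304199,  0.04922379,
       -0.13543072]), 'effort': array([-2.17876141e-04, -3.91690421e+01,  1.87935698e+01,  4.23187584e+00,
        1.34273287e-02, -6.93985498e-05]), 'tcp_pos': array([ 0.14533067, -0.60737462,  0.24058532]), 'ee_rot': array([[-9.72589905e-01, -2.32526554e-01, -5.26725768e-04],
       [-2.32527134e-01,  9.72588196e-01,  1.82548831e-03],
       [ 8.78127579e-05,  1.89792954e-03, -9.99998195e-01]]), 'wrist_force': array([-0.47745295,  0.40425932, -0.29213213]), 'moment': array([-0.02560678, -0.00889316, -0.03542359]), 'gripper_force': 0.0, 'gripper_width': 1.0021924550606796} 0.019
```

View pics/scene.png

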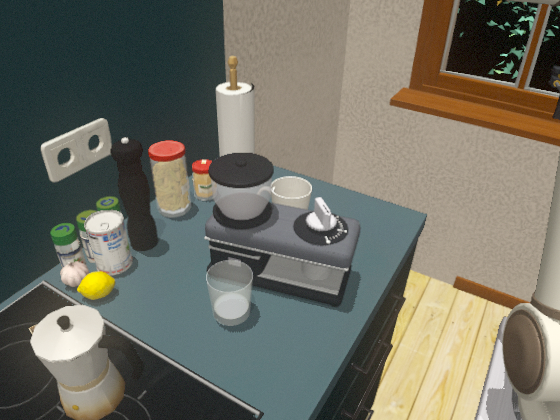

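View pics/top.png

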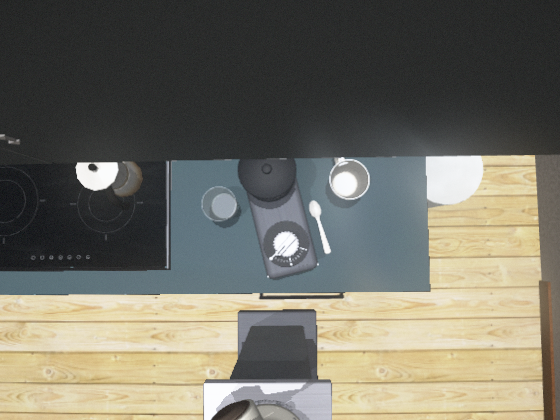

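The top view shows the knob at about (285,245), the hopper knob at (266,170), the glass at (220,205) and the mug at (348,180). In the scene view the knob is at about (321,218). I'll zoom in on both.

```bash
python3 - <<'E'
from h import *
import pickle
t=pickle.load(open("top.pkl","rb"));s=pickle.load(open("scene.pkl","rb"))
a=cv2.resize(t["pixels"][210:285,245:325],None,fx=7,fy=7,interpolation=cv2.INTER_CUBIC)
b=cv2.resize(s["pixels"][190:250,285:365],None,fx=7,fy=7,interpolation=cv2.INTER_CUBIC)
cv2.imwrite("pics/tz.png",a);cv2.imwrite("pics/sz.png",b)
for u,v,z in [(285,243,.15),(266,170,.25)]: print(onz(t,u,v,z))
E
```

```text
[ 0.49861959 -0.05144524  0.15      ]
[ 0.64030639 -0.01816626  0.25      ]
```

View pics/tz.png

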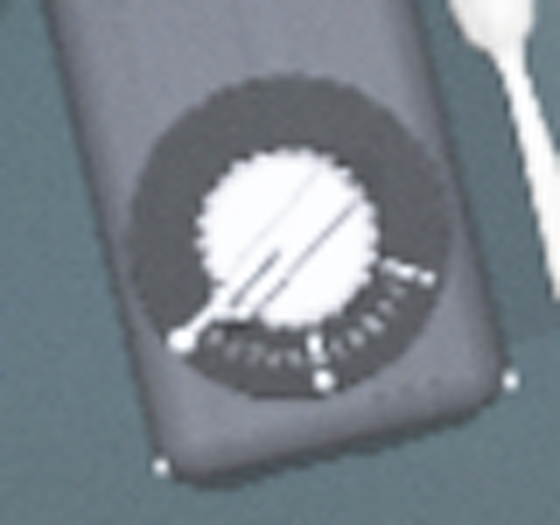

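View pics/sz.png

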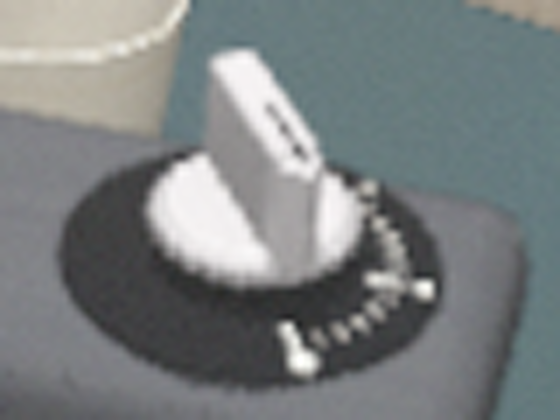

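The top crop shows the scale plate centred at about crop (288,235). The coarse, moka and fine beads are at (181,341), (323,380) and (428,278), and the knob's nose points to the coarse mark. The scene crop agrees.

```bash
python3 - <<'E'
from h import *
import pickle
t=pickle.load(open("top.pkl","rb"));s=pickle.load(open("scene.pkl","rb"))
T=lambda x,y,z:onz(t,(x+.5)/7-.5+245,(y+.5)/7-.5+210,z)
S=lambda x,y,z:onz(s,(x+.5)/7-.5+285,(y+.5)/7-.5+190,z)
# plate by dark mask hull
def plate(c,x0,y0,x1,y1,lo,off):
    g=cv2.cvtColor(c["pixels"],cv2.COLOR_BGR2GRAY)[y0:y1,x0:x1]; g=cv2.resize(g,None,fx=7,fy=7,interpolation=cv2.INTER_CUBIC)
    m=cv2.morphologyEx((g<lo).astype(np.uint8),cv2.MORPH_OPEN,np.ones((5,5)))
    cs=max(cv2.findContours(m,0,1)[0],key=cv2.contourArea); h=cv2.convexHull(cs)[:,0]
    P=np.array([onz(c,(x+.5)/7-.5+x0,(y+.5)/7-.5+y0,.137)[:2] for x,y in h],np.float32)
    return h.min(0),h.max(0),cv2.minEnclosingCircle(P),cv2.fitEllipse(P), g[235,150] if 0 else np.median(g)
for lo in(95,105,115):print("top",lo,plate(t,245,210,325,285,lo,0))
for lo in(60,70):print("scene",lo,plate(s,285,190,365,250,lo,0))
c=T(288.5,235.5,.137);print("c",c,S(250,262,.137))
for n,a,b in(("coarse",(181,341),(298,360)),("moka",(323,380),(424,290)),("fine",(428,278),(369,187))):
    for P in(T(*a,.138),S(*b,.138)):
        d=P-c;print(n,P,np.hypot(*d[:2]),np.degrees(np.arctan2(d[1],d[0])))
d=T(161,467,.135)-T(511,380,.135);print("front edge",np.linalg.norm(d),np.degrees(np.arctan2(d[1],d[0]))+90)
for a,b in(((275,252),(235,303)),((355,205),(240,305)),((320,170),(185,335))):
    d=T(*b,.186)-T(*a,.186);print("bar",T(*a,.186),np.degrees(np.arctan2(d[1],d[0])))
# bar top in scene: back end, nose end, line
for a,b in(((232,55),(305,165)),((278,108),(302,157))):
    A=S(*a,.186);B=S(*b,.186);d=B-A;print("sbar",A,B,np.linalg.norm(d),np.degrees(np.arctan2(d[1],d[0])))
E
```

```text
top 95 (array([173, 405], dtype=int32), array([478, 489], dtype=int32), ((0.43396133184432983, -0.06358473747968674), 0.048412349075078964), ((0.43365100026130676, -0.0629434883594513), (0.016367120668292046, 0.09807241708040237), 12.912229537963867), np.float64(116.0))
top 105 (array([124,  80], dtype=int32), array([452, 336], dtype=int32), ((0.498452365398407, -0.052415549755096436), 0.05146706476807594), ((0.4975329339504242, -0.05288400873541832), (0.09736008197069168, 0.10088271647691727), 14.431511878967285), np.float64(116.0))
top 115 (array([0, 0], dtype=int32), array([559, 519], dtype=int32), ((0.5103281140327454, -0.04431596025824547), 0.1014714315533638), ((0.501527726650238, -0.03643562272191048), (0.17842063307762146, 0.20104892551898956), 167.89071655273438), np.float64(116.0))
scene 60 (array([149, 249], dtype=int32), array([374, 330], dtype=int32), ((0.49296486377716064, -0.05354014039039612), 0.02965996228158474), ((0.49475646018981934, -0.05638647824525833), (0.05753473564982414, 0.06373009085655212), 32.451698303222656), np.float64(119.0))
scene 70 (array([ 64, 162
[... 594 characters left out ...]
0.0640911   0.138     ] 0.04720041132160762 -166.4562250293845
fine [ 0.48414486 -0.09592164  0.138     ] 0.045017132180984396 -107.70740111949306
fine [ 0.48302838 -0.09770207  0.138     ] 0.04705569592555067 -108.34307468009709
front edge 0.1115801832356441 193.12490156473135
bar [ 0.49422398 -0.04931501  0.186     ] 140.9492554912381
bar [ 0.50758406 -0.07291098  0.186     ] 130.06698606980788
bar [ 0.51795088 -0.06285166  0.186     ] 139.77659578788885
sbar [ 0.51271904 -0.06782198  0.186     ] [ 0.47564944 -0.03393594  0.186     ] 0.05022369022149042 137.5689578505427
sbar [ 0.49211776 -0.05253741  0.186     ] [ 0.47774758 -0.03659368  0.186     ] 0.021464032874544306 132.02853094792297
```

```bash
cat >> h.py <<'E'
import json,os
from scipy.spatial.transform import Rotation as Ro
def Rd(yaw): # tool down, tool y at world yaw (deg)
    a=np.radians(yaw); y=np.array([np.cos(a),np.sin(a),0]); z=np.array([0,0,-1.]); return np.column_stack([np.cross(y,z),y,z])
def cmd(): return json.load(open("cmd.json")) if os.path.exists("cmd.json") else [.145,-.608,.242,103.45]
def plan(ws):
    """ws: (x,y,z,yaw,hand); prints rows from the last commanded pose, remembers the rounded end"""
    c=cmd();R=Rd(c[3])
    for w in ws:
        d=R.T@(np.array(w[:3])-c[:3])*100; d=np.round(d,2); rz=round(-np.radians(w[3]-c[3]),3)
        print([0,0,float(rz),*map(float,d),w[4]],end=", ")
    p=np.array(c[:3])+R@d/100; print(); json.dump([*p,c[3]-np.degrees(rz)],open("cmd.json","w"))
def st():
    s=sense();y=s["ee_rot"][:,1];print("t",round(s["time_s"],2),"p",s["tcp_pos"].round(4),"yaw",round(np.degrees(np.arctan2(y[1],y[0])),2),"F",s["wrist_force"].round(2),"M",s["moment"].round(3),"w",round(s["gripper_width"]*87,1),"gf",round(s["gripper_force"],1),"cmd",np.round(cmd(),4))
E
python3 - <<'E'
from h import *
A=np.array([.145,-.608,.242,103.45]);B=np.array([.4925,-.0475,.25,47])
plan([(*(A+(B-A)*k/17),-1) for k in range(1,9)])
plan([(*(A+(B-A)*k/17),-1) for k in range(9,17)])
plan([(*B,-1)]*3)
st()
E
```

```text
[0, 0, 0.058, -2.75, 2.73, -0.05, -1], [0, 0, 0.116, -5.51, 5.46, -0.09, -1], [0, 0, 0.174, -8.26, 8.19, -0.14, -1], [0, 0, 0.232, -11.02, 10.92, -0.19, -1], [0, 0, 0.29, -13.77, 13.66, -0.24, -1], [0, 0, 0.348, -16.53, 16.39, -0.28, -1], [0, 0, 0.406, -19.28, 19.12, -0.33, -1], [0, 0, 0.464, -22.04, 21.85, -0.38, -1], 
[0, 0, 0.058, -1.24, 3.67, -0.04, -1], [0, 0, 0.116, -2.48, 7.35, -0.09, -1], [0, 0, 0.174, -3.72, 11.03, -0.14, -1], [0, 0, 0.231, -4.97, 14.7, -0.18, -1], [0, 0, 0.289, -6.21, 18.38, -0.23, -1], [0, 0, 0.347, -7.45, 22.05, -0.28, -1], [0, 0, 0.405, -8.69, 25.73, -0.33, -1], [0, 0, 0.463, -9.93, 29.4, -0.37, -1], 
[0, 0, 0.058, 0.53, 3.84, -0.05, -1], [0, 0, 0.058, 0.53, 3.84, -0.05, -1], [0, 0, 0.058, 0.53, 3.84, -0.05, -1], 
t 0.1 p [ 0.1453 -0.6074  0.2406] yaw 103.45 F [-0.48  0.4  -0.29] M [-0.026 -0.009 -0.035] w 87.2 gf 0.0 cmd [ 0.4925 -0.0475  0.25   47.0137]
```

Emit:
arm_command([
  [0, 0, 0.058, -2.75, 2.73, -0.05, -1],
  [0, 0, 0.116, -5.51, 5.46, -0.09, -1],
  [0, 0, 0.174, -8.26, 8.19, -0.14, -1],
  [0, 0, 0.232, -11.02, 10.92, -0.19, -1],
  [0, 0, 0.29, -13.77, 13.66, -0.24, -1],
  [0, 0, 0.348, -16.53, 16.39, -0.28, -1],
  [0, 0, 0.406, -19.28, 19.12, -0.33, -1],
  [0, 0, 0.464, -22.04, 21.85, -0.38, -1],
])

```text
time_s: 0.77
tcp_pos: [0.3093, -0.3422, 0.2452]
ee_rot: [[-0.973, 0.23, -0.0], [0.23, 0.973, 0.0], [0.0, 0.0, -1.0]]
wrist_force: [1.4, -0.6, -0.3]
gripper_width: 0.999
gripper_force: 0.0
```

Emit:
arm_command([
  [0, 0, 0.058, -1.24, 3.67, -0.04, -1],
  [0, 0, 0.116, -2.48, 7.35, -0.09, -1],
  [0, 0, 0.174, -3.72, 11.03, -0.14, -1],
  [0, 0, 0.231, -4.97, 14.7, -0.18, -1],
  [0, 0, 0.289, -6.21, 18.38, -0.23, -1],
  [0, 0, 0.347, -7.45, 22.05, -0.28, -1],
  [0, 0, 0.405, -8.69, 25.73, -0.33, -1],
  [0, 0, 0.463, -9.93, 29.4, -0.37, -1],
])

```text
time_s: 1.43
tcp_pos: [0.4728, -0.0783, 0.249]
ee_rot: [[-0.768, 0.64, -0.0], [0.64, 0.768, 0.0], [0.0, -0.0, -1.0]]
wrist_force: [0.1, -0.3, -1.0]
gripper_width: 1.0
gripper_force: 0.0
```

Emit:
arm_command([
  [0, 0, 0.058, 0.53, 3.84, -0.05, -1],
  [0, 0, 0.058, 0.53, 3.84, -0.05, -1],
  [0, 0, 0.058, 0.53, 3.84, -0.05, -1],
])

```text
time_s: 1.68
tcp_pos: [0.4933, -0.0457, 0.2488]
ee_rot: [[-0.734, 0.679, -0.002], [0.679, 0.734, -0.0], [0.001, -0.001, -1.0]]
wrist_force: [-1.1, -0.2, 0.4]
gripper_width: 0.997
gripper_force: 0.0
```

```bash
python3 - <<'E'
from h import *
st()
c=capture("scene");cv2.imwrite("pics/s2.png",cv2.resize(c["pixels"][130:270,220:400],None,fx=4,fy=4,interpolation=cv2.INTER_CUBIC))
E
```

```text
t 1.68 p [ 0.4933 -0.0457  0.2488] yaw 47.21 F [-1.14 -0.24  0.43] M [-0.118  0.007 -0.013] w 86.8 gf 0.0 cmd [ 0.4925 -0.0475  0.25   47.0137]
```

View pics/s2.png

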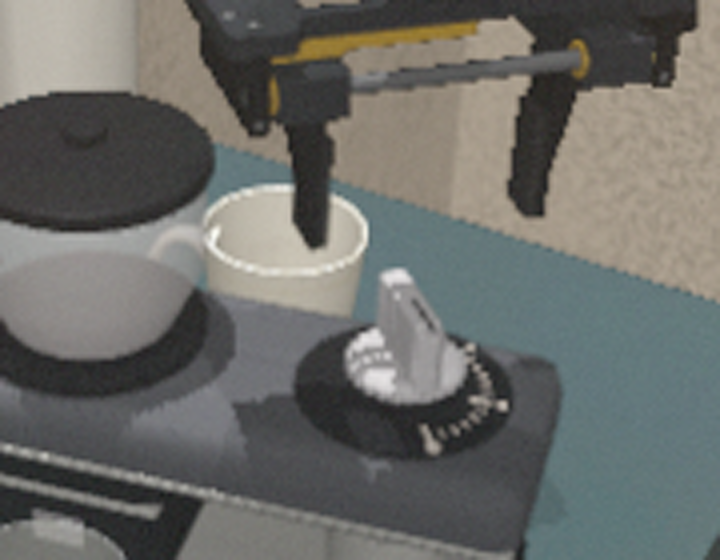

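The gripper is clear above the knob. The fingers straddle the bar and the body's long side points past the hopper lid.

```bash
python3 - <<'E'
from h import *
x,y,z,w=cmd()
plan([(.4925,-.0475,zz,47,-1) for zz in(.225,.205,.197,.192,.188,.184,.18,.18)])
E
```

```text
[0, 0, 0.0, 0.0, 0.0, 2.5, -1], [0, 0, 0.0, 0.0, 0.0, 4.5, -1], [0, 0, 0.0, 0.0, 0.0, 5.3, -1], [0, 0, 0.0, 0.0, 0.0, 5.8, -1], [0, 0, 0.0, 0.0, 0.0, 6.2, -1], [0, 0, 0.0, 0.0, 0.0, 6.6, -1], [0, 0, 0.0, 0.0, 0.0, 7.0, -1], [0, 0, 0.0, 0.0, 0.0, 7.0, -1],
```

Emit:
arm_command([
  [0, 0, 0, 0, 0, 2.5, -1],
  [0, 0, 0, 0, 0, 4.5, -1],
  [0, 0, 0, 0, 0, 5.3, -1],
  [0, 0, 0, 0, 0, 5.8, -1],
])

```text
time_s: 2.07
tcp_pos: [0.4915, -0.0486, 0.1904]
ee_rot: [[-0.731, 0.683, -0.003], [0.683, 0.731, -0.001], [0.002, -0.002, -1.0]]
wrist_force: [0.2, -0.4, -0.5]
gripper_width: 1.0
gripper_force: 0.0
```

Emit:
arm_command([
  [0, 0, 0, 0, 0, 0.4, -1],
  [0, 0, 0, 0, 0, 0.8, -1],
  [0, 0, 0, 0, 0, 1.2, -1],
  [0, 0, 0, 0, 0, 1.2, -1],
])

```text
time_s: 2.4
tcp_pos: [0.4927, -0.0475, 0.1794]
ee_rot: [[-0.731, 0.682, -0.0], [0.682, 0.731, 0.0], [0.0, -0.0, -1.0]]
wrist_force: [0.5, -0.5, 0.3]
gripper_width: 1.003
gripper_force: 0.0
```

Emit:
arm_command([
  [0, 0, 0, 0, 0, 0, 0.3],
  [0, 0, 0, 0, 0, 0, 0.6],
  [0, 0, 0, 0, 0, 0, 0.6],
  [0, 0, 0, 0, 0, 0, 0.6],
])

```text
time_s: 2.73
tcp_pos: [0.493, -0.0473, 0.1799]
ee_rot: [[-0.732, 0.682, 0.001], [0.682, 0.732, 0.0], [-0.0, 0.001, -1.0]]
wrist_force: [-0.3, 0.0, -0.3]
gripper_width: 0.784
gripper_force: 0.0
```

Emit:
arm_command([
  [0, 0, 0, 0, 0, 0, 0.6],
  [0, 0, 0, 0, 0, 0, 0.6],
  [0, 0, 0, 0, 0, 0, 0.6],
  [0, 0, 0, 0, 0, 0, 0.6],
  [0, 0, 0, 0, 0, 0, 0.6],
  [0, 0, 0, 0, 0, 0, 0.6],
])

```text
time_s: 3.23
tcp_pos: [0.4929, -0.0474, 0.1796]
ee_rot: [[-0.732, 0.682, -0.0], [0.682, 0.732, 0.0], [0.0, -0.0, -1.0]]
wrist_force: [-0.6, -0.0, 0.4]
gripper_width: 0.328
gripper_force: 0.0
```

Emit:
arm_command([
  [0, 0, 0, 0, 0, 0, 0.68],
  [0, 0, 0, 0, 0, 0, 0.72],
  [0, 0, 0, 0, 0, 0, 0.8],
  [0, 0, 0, 0, 0, 0, 1],
  [0, 0, 0, 0, 0, 0, 1],
  [0, 0, 0, 0, 0, 0, 1],
])

```text
time_s: 3.73
tcp_pos: [0.492, -0.0481, 0.1795]
ee_rot: [[-0.731, 0.682, -0.002], [0.682, 0.731, -0.001], [0.001, -0.002, -1.0]]
wrist_force: [-1.9, -4.8, 2.3]
gripper_width: 0.15
gripper_force: 30.0
```

```bash
python3 -c "
from h import *
st()"
```

```text
t 3.73 p [ 0.492  -0.0481  0.1795] yaw 47.01 F [-1.9  -4.8   2.34] M [-1.511  0.813  0.032] w 13.1 gf 30.0 cmd [ 0.4925 -0.0475  0.18   47.0137]
```

Emit:
arm_command([
  [0, 0, 0, 0, -0.08, 0.1, 1],
  [0, 0, 0, 0, -0.08, 0.3, 1],
  [0, 0, 0, 0, -0.08, 0.5, 1],
  [0, 0, 0, 0, -0.08, 0.5, 1],
])

```text
time_s: 4.07
tcp_pos: [0.4919, -0.0482, 0.174]
ee_rot: [[-0.731, 0.682, -0.001], [0.682, 0.731, -0.0], [0.001, -0.001, -1.0]]
wrist_force: [-2.1, -3.1, -0.3]
gripper_width: 0.155
gripper_force: 30.0
```

```bash
python3 -c "
from h import *
x,y,z,w=cmd();p=np.array([x,y,z])+Rd(w)@[0,-.0008,.005]
json.dump([*p,w],open('cmd.json','w'));st()"
```

```text
t 4.07 p [ 0.4919 -0.0482  0.174 ] yaw 47.01 F [-2.07 -3.14 -0.27] M [-1.309  0.602 -0.   ] w 13.5 gf 30.0 cmd [ 0.4919 -0.0481  0.175  47.0137]
```

Emit:
arm_command([
  [0, 0, 0, 0, -0.03, 0.1, 1],
  [0, 0, 0, 0, -0.03, 0.2, 1],
  [0, 0, 0, 0, -0.03, 0.2, 1],
])

```text
time_s: 4.32
tcp_pos: [0.4919, -0.0482, 0.1722]
ee_rot: [[-0.731, 0.682, -0.001], [0.682, 0.732, -0.0], [0.0, -0.001, -1.0]]
wrist_force: [-2.9, -3.4, 0.5]
gripper_width: 0.154
gripper_force: 30.0
```

Emit:
arm_command([
  [0, 0, 0, 0, 0, 0.1, 1],
  [0, 0, 0, 0, 0, 0.1, 1],
])

```text
time_s: 4.48
tcp_pos: [0.4919, -0.0482, 0.1718]
ee_rot: [[-0.732, 0.682, -0.001], [0.682, 0.732, -0.0], [0.0, -0.001, -1.0]]
wrist_force: [-3.3, -2.5, 4.8]
gripper_width: 0.152
gripper_force: 30.0
```

Emit:
arm_command([
  [0, 0, 0, 0, 0, 0.1, 1],
  [0, 0, 0, 0, 0, 0.1, 1],
])

```text
time_s: 4.65
tcp_pos: [0.492, -0.0482, 0.1717]
ee_rot: [[-0.732, 0.681, -0.0], [0.681, 0.732, -0.0], [-0.0, -0.0, -1.0]]
wrist_force: [-5.9, -1.1, 9.5]
gripper_width: 0.149
gripper_force: 30.0
```

```bash
python3 -c "
from h import *
x,y,z,w=cmd();p=np.array([x,y,z])+Rd(w)@[0,-.0003,.004]
json.dump([*p,w],open('cmd.json','w'));st()"
```

```text
t 4.65 p [ 0.492  -0.0482  0.1717] yaw 47.05 F [-5.86 -1.1   9.55] M [-0.812  1.871 -0.009] w 13.0 gf 30.0 cmd [ 0.4917 -0.0483  0.171  47.0137]
```

```bash
cat >> h.py <<'E'
def arc(ax,r,z,yaws,hand=1,off=(0,0)):
    """waypoints about axis ax; r: offset toward nose; off: correction added in world xy"""
    return [(ax[0]+r*np.cos(np.radians(y+90))+off[0],ax[1]+r*np.sin(np.radians(y+90))+off[1],z,y,hand) for y in yaws]
E
python3 - <<'E'
from h import *
plan(arc((.4964,-.0522),.006,.1713,[50,54,58,62,66,70,75,75]))
E
```

```text
[0, 0, -0.052, -0.01, 0.01, -0.03, 1], [0, 0, -0.122, -0.01, -0.04, -0.03, 1], [0, 0, -0.192, -0.02, -0.08, -0.03, 1], [0, 0, -0.262, -0.02, -0.12, -0.03, 1], [0, 0, -0.331, -0.04, -0.16, -0.03, 1], [0, 0, -0.401, -0.05, -0.2, -0.03, 1], [0, 0, -0.488, -0.07, -0.24, -0.03, 1], [0, 0, -0.488, -0.07, -0.24, -0.03, 1],
```

Emit:
arm_command([
  [0, 0, -0.052, -0.01, 0.01, -0.03, 1],
  [0, 0, -0.122, -0.01, -0.04, -0.03, 1],
  [0, 0, -0.192, -0.02, -0.08, -0.03, 1],
  [0, 0, -0.262, -0.02, -0.12, -0.03, 1],
  [0, 0, -0.331, -0.04, -0.16, -0.03, 1],
  [0, 0, -0.401, -0.05, -0.2, -0.03, 1],
  [0, 0, -0.488, -0.07, -0.24, -0.03, 1],
  [0, 0, -0.488, -0.07, -0.24, -0.03, 1],
])

```text
time_s: 5.32
tcp_pos: [0.4904, -0.051, 0.1717]
ee_rot: [[-0.967, 0.256, -0.001], [0.256, 0.967, -0.001], [0.001, -0.001, -1.0]]
wrist_force: [-4.8, -4.6, 8.4]
gripper_width: 0.148
gripper_force: 30.0
```

```bash
python3 -c "
from h import *
st()"
```

```text
t 5.32 p [ 0.4904 -0.051   0.1717] yaw 75.15 F [-4.75 -4.62  8.43] M [-1.308  1.759  0.039] w 12.9 gf 30.0 cmd [ 4.9060e-01 -5.0600e-02  1.7130e-01  7.4974e+01]
```

```bash
python3 - <<'E'
from h import *
plan(arc((.4960,-.0528),.006,.1718,[79,83,87,91,95,99,103,103]))
E
```

```text
[0, 0, -0.07, 0.02, -0.12, -0.05, 1], [0, 0, -0.14, 0.02, -0.16, -0.05, 1], [0, 0, -0.21, 0.01, -0.2, -0.05, 1], [0, 0, -0.28, -0.0, -0.24, -0.05, 1], [0, 0, -0.35, -0.02, -0.28, -0.05, 1], [0, 0, -0.419, -0.03, -0.32, -0.05, 1], [0, 0, -0.489, -0.05, -0.36, -0.05, 1], [0, 0, -0.489, -0.05, -0.36, -0.05, 1],
```

Emit:
arm_command([
  [0, 0, -0.07, 0.02, -0.12, -0.05, 1],
  [0, 0, -0.14, 0.02, -0.16, -0.05, 1],
  [0, 0, -0.21, 0.01, -0.2, -0.05, 1],
  [0, 0, -0.28, 0, -0.24, -0.05, 1],
  [0, 0, -0.35, -0.02, -0.28, -0.05, 1],
  [0, 0, -0.419, -0.03, -0.32, -0.05, 1],
  [0, 0, -0.489, -0.05, -0.36, -0.05, 1],
  [0, 0, -0.489, -0.05, -0.36, -0.05, 1],
])

```text
time_s: 5.98
tcp_pos: [0.4903, -0.0543, 0.1718]
ee_rot: [[-0.974, -0.227, -0.0], [-0.227, 0.974, -0.001], [0.001, -0.0, -1.0]]
wrist_force: [-4.5, -2.6, 5.0]
gripper_width: 0.153
gripper_force: 30.0
```

```bash
python3 -c "
from h import *
st()"
```

```text
t 5.98 p [ 0.4903 -0.0543  0.1718] yaw 103.13 F [-4.5  -2.56  5.04] M [-1.098  1.37   0.047] w 13.3 gf 30.0 cmd [ 4.902000e-01 -5.420000e-02  1.718000e-01  1.029916e+02]
```

Emit:
arm_command([
  [0, 0, 0, 0, 0, -0.1, 1],
  [0, 0, 0, 0, 0, -0.2, 1],
  [0, 0, 0, 0, 0, -0.3, 1],
  [0, 0, 0, 0, 0, -0.3, 1],
])

```text
time_s: 6.32
tcp_pos: [0.4903, -0.0542, 0.1734]
ee_rot: [[-0.974, -0.225, -0.001], [-0.225, 0.974, -0.0], [0.001, -0.0, -1.0]]
wrist_force: [-1.1, -4.7, -2.0]
gripper_width: 0.152
gripper_force: 30.0
```

```bash
python3 -c "
from h import *
st()"
```

```text
t 6.32 p [ 0.4903 -0.0542  0.1734] yaw 102.97 F [-1.12 -4.73 -1.97] M [-1.484  0.416  0.008] w 13.2 gf 30.0 cmd [ 4.902000e-01 -5.420000e-02  1.718000e-01  1.029916e+02]
```

Emit:
arm_command([
  [0, 0, 0, 0, 0, -0.1, 1],
  [0, 0, 0, 0, 0, -0.1, 1],
])

```text
time_s: 6.48
tcp_pos: [0.4902, -0.0543, 0.1741]
ee_rot: [[-0.974, -0.224, -0.001], [-0.224, 0.974, -0.0], [0.001, 0.0, -1.0]]
wrist_force: [-0.9, -4.4, -4.1]
gripper_width: 0.156
gripper_force: 30.0
```

Emit:
arm_command([
  [0, 0, 0, 0, 0, -0.1, 1],
  [0, 0, 0, 0, 0, -0.1, 1],
])

```text
time_s: 6.65
tcp_pos: [0.4902, -0.0543, 0.1747]
ee_rot: [[-0.975, -0.224, -0.001], [-0.224, 0.975, -0.0], [0.001, 0.0, -1.0]]
wrist_force: [-0.5, -6.1, -5.9]
gripper_width: 0.15
gripper_force: 30.0
```

```bash
cat >> h.py <<'E'
def probe(Y,ax=(.4960,-.0533),lo=.1718,hi=.1768):
    c=cmd(); a=lambda y,z:arc(ax,.006,z,[y])[0]
    m=[a(Y,lo)]*2 if abs(Y-c[3])<6 else [a((Y+c[3])/2,lo),a(Y,lo)]
    plan([a(c[3],lo)]*2+m+[a(Y,.1745),a(Y,hi),a(Y,hi)])
E
python3 - <<'E'
from h import *
c=cmd();c[2]=.1768;json.dump(c,open("cmd.json","w"))
probe(106.5);probe(110);probe(113.5)
E
```

```text
[0, 0, -0.0, 0.01, -0.05, 0.5, 1], [0, 0, -0.0, 0.01, -0.05, 0.5, 1], [0, 0, -0.061, 0.01, -0.08, 0.5, 1], [0, 0, -0.061, 0.01, -0.08, 0.5, 1], [0, 0, -0.061, 0.01, -0.08, 0.23, 1], [0, 0, -0.061, 0.01, -0.08, 0.0, 1], [0, 0, -0.061, 0.01, -0.08, 0.0, 1], 
[0, 0, -0.0, -0.0, -0.0, 0.5, 1], [0, 0, -0.0, -0.0, -0.0, 0.5, 1], [0, 0, -0.061, -0.0, -0.04, 0.5, 1], [0, 0, -0.061, -0.0, -0.04, 0.5, 1], [0, 0, -0.061, -0.0, -0.04, 0.23, 1], [0, 0, -0.061, -0.0, -0.04, 0.0, 1], [0, 0, -0.061, -0.0, -0.04, 0.0, 1], 
[0, 0, -0.0, -0.0, 0.0, 0.5, 1], [0, 0, -0.0, -0.0, 0.0, 0.5, 1], [0, 0, -0.061, -0.0, -0.04, 0.5, 1], [0, 0, -0.061, -0.0, -0.04, 0.5, 1], [0, 0, -0.061, -0.0, -0.04, 0.23, 1], [0, 0, -0.061, -0.0, -0.04, 0.0, 1], [0, 0, -0.061, -0.0, -0.04, 0.0, 1],
```

Emit:
arm_command([
  [0, 0, 0, 0.01, -0.05, 0.5, 1],
  [0, 0, 0, 0.01, -0.05, 0.5, 1],
  [0, 0, 0, 0.01, -0.05, 0.5, 1],
  [0, 0, -0.061, 0.01, -0.08, 0.5, 1],
  [0, 0, -0.061, 0.01, -0.08, 0.5, 1],
  [0, 0, -0.061, 0.01, -0.08, 0.23, 1],
  [0, 0, -0.061, 0.01, -0.08, 0, 1],
  [0, 0, -0.061, 0.01, -0.08, 0, 1],
])

```text
time_s: 7.32
tcp_pos: [0.4903, -0.0548, 0.1754]
ee_rot: [[-0.959, -0.283, -0.001], [-0.283, 0.959, 0.0], [0.001, 0.001, -1.0]]
wrist_force: [-1.2, -2.8, -6.2]
gripper_width: 0.153
gripper_force: 30.0
```

Emit:
arm_command([
  [0, 0, 0, 0, 0, -0.1, 1],
  [0, 0, 0, 0, 0, -0.1, 1],
])

```text
time_s: 7.48
tcp_pos: [0.4903, -0.0548, 0.1761]
ee_rot: [[-0.959, -0.283, -0.001], [-0.283, 0.959, 0.0], [0.001, 0.001, -1.0]]
wrist_force: [1.1, -3.9, -12.1]
gripper_width: 0.151
gripper_force: 30.0
```

```bash
python3 -c "
from h import *
st()"
```

```text
t 7.48 p [ 0.4903 -0.0548  0.1761] yaw 106.45 F [  1.1   -3.86 -12.09] M [-1.35  -0.379 -0.018] w 13.2 gf 30.0 cmd [ 4.905000e-01 -5.570000e-02  1.768000e-01  1.134768e+02]
```

Emit:
arm_command([
  [0, 0, 0, 0, 0, 0.6, 1],
  [0, 0, 0, 0, 0, 0.6, 1],
  [0, 0, 0, 0, 0, 0.6, 1],
  [0, 0, -0.061, 0, -0.04, 0.6, 1],
  [0, 0, -0.061, 0, -0.04, 0.6, 1],
  [0, 0, -0.061, 0, -0.04, 0.33, 1],
  [0, 0, -0.061, 0, -0.04, 0.1, 1],
  [0, 0, -0.061, 0, -0.04, 0.1, 1],
])

```text
time_s: 8.15
tcp_pos: [0.4905, -0.0552, 0.1765]
ee_rot: [[-0.94, -0.341, -0.0], [-0.341, 0.94, 0.0], [0.0, 0.0, -1.0]]
wrist_force: [-3.2, -2.0, -1.3]
gripper_width: 0.153
gripper_force: 30.0
```

Emit:
arm_command([
  [0, 0, 0, 0, 0, 0, 1],
])

```text
time_s: 8.23
tcp_pos: [0.4906, -0.0552, 0.1765]
ee_rot: [[-0.94, -0.341, -0.0], [-0.341, 0.94, 0.0], [0.0, 0.0, -1.0]]
wrist_force: [-3.5, -2.3, -1.2]
gripper_width: 0.153
gripper_force: 30.0
```

It rose freely, so this is the slot, about 7° past the mark. Next I'll pull on up gently.

Emit:
arm_command([
  [0, 0, 0, 0, 0, -0.1, 1],
  [0, 0, 0, 0, 0, -0.15, 1],
  [0, 0, 0, 0, 0, -0.15, 1],
])

```text
time_s: 8.48
tcp_pos: [0.4906, -0.0551, 0.1777]
ee_rot: [[-0.94, -0.342, -0.001], [-0.342, 0.94, 0.0], [0.0, 0.0, -1.0]]
wrist_force: [-2.7, -2.7, -3.2]
gripper_width: 0.151
gripper_force: 30.0
```

Emit:
arm_command([
  [0, 0, 0, 0, 0, -0.1, 1],
  [0, 0, 0, 0, 0, -0.2, 1],
  [0, 0, 0, 0, 0, -0.2, 1],
])

```text
time_s: 8.73
tcp_pos: [0.4906, -0.0551, 0.1799]
ee_rot: [[-0.94, -0.342, -0.0], [-0.342, 0.94, 0.0], [0.0, 0.0, -1.0]]
wrist_force: [-4.2, -2.4, -2.2]
gripper_width: 0.15
gripper_force: 30.0
```

Emit:
arm_command([
  [0, 0, 0, 0, 0, -0.1, 1],
  [0, 0, 0, 0, 0, -0.1, 1],
])

```text
time_s: 8.9
tcp_pos: [0.4906, -0.0552, 0.1809]
ee_rot: [[-0.94, -0.342, -0.0], [-0.342, 0.94, 0.0], [0.0, 0.0, -1.0]]
wrist_force: [-2.6, -1.3, -3.9]
gripper_width: 0.154
gripper_force: 30.0
```

Emit:
arm_command([
  [0, 0, 0, 0, 0, -0.1, 1],
  [0, 0, 0, 0, 0, -0.1, 1],
])

```text
time_s: 9.07
tcp_pos: [0.4905, -0.0551, 0.181]
ee_rot: [[-0.94, -0.341, -0.001], [-0.341, 0.94, 0.0], [0.001, 0.001, -1.0]]
wrist_force: [-1.0, -2.8, -10.7]
gripper_width: 0.153
gripper_force: 30.0
```

```bash
python3 -c "
from h import *
st()"
```

```text
t 9.07 p [ 0.4905 -0.0551  0.181 ] yaw 109.96 F [ -0.95  -2.79 -10.65] M [-0.886  0.33   0.057] w 13.3 gf 30.0 cmd [ 4.905000e-01 -5.570000e-02  1.768000e-01  1.134768e+02]
```

At 0.181 m the stop resists with about 11 N, so the knob is fully up. I'll ease off, open and lift away.

Emit:
arm_command([
  [0, 0, 0, 0, 0, 0.1, 1],
  [0, 0, 0, 0, 0, 0.1, 1],
  [0, 0, 0, 0, 0, 0.1, 0.5],
  [0, 0, 0, 0, 0, 0.1, 0.2],
  [0, 0, 0, 0, 0, 0.1, 0.2],
  [0, 0, 0, 0, 0, 0.1, 0.2],
  [0, 0, 0, 0, 0, 0.1, 0.2],
  [0, 0, 0, 0, 0, 0.1, 0.2],
])

```text
time_s: 9.73
tcp_pos: [0.4913, -0.055, 0.1813]
ee_rot: [[-0.94, -0.342, 0.002], [-0.342, 0.94, 0.0], [-0.002, -0.0, -1.0]]
wrist_force: [0.4, 0.6, 0.1]
gripper_width: 0.388
gripper_force: 0.0
```

Emit:
arm_command([
  [0, 0, 0, 0, 0, -1, 0.2],
  [0, 0, 0, 0, 0, -3, 0.2],
  [0, 0, 0, 0, 0, -6, 0.2],
  [0, 0, 0, 0, 0, -9, 0.2],
  [0, 0, 0, 0, 0, -12, 0.2],
  [0, 0, 0, 0, 0, -12, 0.2],
])

```text
time_s: 10.23
tcp_pos: [0.494, -0.0554, 0.3078]
ee_rot: [[-0.939, -0.343, 0.014], [-0.343, 0.939, -0.0], [-0.013, -0.005, -1.0]]
wrist_force: [-0.2, 0.3, 0.3]
gripper_width: 0.397
gripper_force: 0.0
```

```bash
python3 - <<'E'
from h import *
st()
c=capture("scene");cv2.imwrite("pics/s3.png",cv2.resize(c["pixels"][130:340,190:400],None,fx=2.8,fy=2.8,interpolation=cv2.INTER_CUBIC))
a=pickle=__import__("pickle").load(open("scene.pkl","rb"))
for z in(.178,.187):
    print(z,[proj(a,(.496+r*np.cos(np.radians(200)),-.0533+r*np.sin(np.radians(200)),z)).round(1) for r in(-.023,.023)])
E
```

```text
t 10.23 p [ 0.494  -0.0554  0.3078] yaw 110.04 F [-0.25  0.25  0.34] M [-0.057 -0.117  0.001] w 34.6 gf 0.0 cmd [ 4.905000e-01 -5.570000e-02  1.768000e-01  1.134768e+02]
0.178 [array([309.2, 206.2]), array([335.2, 209.5])]
0.187 [array([309.5, 202. ]), array([335.7, 205.3])]
```

View pics/s3.png

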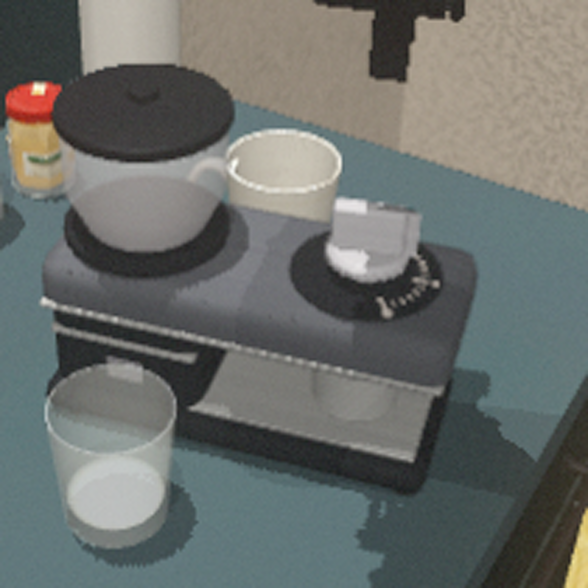

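The knob stands raised: the bar's top centre is at about crop (377,207), pixel row 204, where the raised height predicts 203.6 and fully in predicts 207.8. It points to the moka side, the mug and glass have not moved, and the gripper is clear.

```bash
python3 -c "
from station import *
print(finish_job())"
```

```text
the job is handed in; nothing more can be done
None
```

The job is handed in: the knob was pushed fully in, turned to the moka slot (felt about 7° past the mark), and pulled up to its 9 mm stop, where the last picture shows it standing; the mug and glass were not touched.

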